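Rinse a bar glass on the sprung rinser and hold it over the drip tray

ROBOT

A 6-joint arm with a two-finger parallel gripper is mounted at the origin on a cart in front of the work surface, level with it; the furniture and walls round the work are solid. World frame = base frame: x ahead of the robot, y to its left, z up, the work surface at z = 0. Lengths are in mm, angles in degrees, forces in N, time in s.
With the tool pointing down it reaches from about 350 to 975 mm from the base axis. Payload 4.9 kg.
Tool frame: the origin (TCP) lies midway between the tips of the shut fingers; the grasp point (between the pads) lies 19 mm behind it (arm.grip_point_offset is the distance from the TCP to the grasp point, in mm); z points along the fingers, x is the direction in which the jaws open and shut, and the axes are right-handed (so a half turn about z gives the same grasp; the last joint's range is limited). The gripper opens to 85 mm and grips with 20 to 120 N. Pads are 22 mm wide; open, the fingers measure 114 mm over their backs; the gripper's body (76 mm by 85 mm) begins 54 mm behind the grasp point. The pads swing forward as they close: fully open they stand 13 mm farther back than shut.
Start: joints at [-75.057, 3.019, 92.412, -0, 84.569, -6.818], TCP at [231.703, -580.444, 231.304] pointing down, gripper open.
Joint ranges: [-172.51, 172.51], [-57.92, 126.97], [3.15, 148.05], [-58.71, 238.71], [5.1, 150.11], [-179.66, 179.66]. Speed limits (degrees/s): [147.25, 147.25, 180, 180, 180, 180].

INTERFACE

Orientations are given as [roll, pitch, yaw] about the fixed x, y, z axes, in that order (R = Rz(yaw) Ry(pitch) Rx(roll)).
In Python, from cell import arm gives the robot as it stands.
- The arm moves only by the tool jog_arm, never from a script. Its argument "rows" is a list of rows, each a list of 7 numbers: the turn, a rotation vector about the tool's x, y, z scaled (see below), then the shift along the tool's x, y, z scaled (see below), then the closure, from 0 (fully open) to 1 (shut). A call has 1 to 8 rows; each row shifts and turns the commanded pose from where the row before left it, along the tool's axes as they then stand; what a row does not reach is not made up. The controller multiplies each number of a shift by 0.025 m and each number of a turn by 0.1 rad. A row lasts 1/8 s, in which the tool goes at most 62.5 mm and 10.7 degrees, less where a joint would pass 70% of its speed; a pose out of reach is approached as far as the arm can. A call with a number of a shift or a turn outside -1 to 1 is refused whole. A call with a gripper value outside its range is refused whole. The fingers move at their own pace and stop on an object; the grip force is fixed at half the most. Time passes only in rows, so rows that do not move let the fingers close. It gives the time, the measured TCP pose, the force and the opening at its end, in the units of the state.
- arm.get_state(): the state, without advancing time (a new reading comes with each control period).
- arm.camera(name): name is "scene" or "top"; returns the picture (384x512x3 uint8, red, green, blue); there is no depth.
- arm.camera_info(name): a dict with "K" (3x3 intrinsics, pixels), "dist_coeffs" ([k1, k2, p1, p2, k3] as OpenCV has them; the pictures are not rectified), "R" (3x3) and "t" (3): a world point X has camera coordinates R X + t. Camera axes: x right, y down, z forward; pixel columns grow to the right and rows downward; lengths in mm; the calibration is good to about 2 mm. A picture is of the moment at which its call begins. camera_info takes no time and is no camera call.
- arm.sign_off(): hands the job in, once; it reports no verdict.
Trained networks look in the newest picture that a camera, given by its name, has taken for a name from the list of things; names that differ only in an ending like _2 or _b are one class to them, and where a whole thing is asked for, a point or a joint stands for the part that bears it (a point fixed in the world has none). Each returns a list of dicts, best first, with "p" (0 to 1); they miss things now and then, are a little off and sometimes report something else, mostly with a low value. They report only what shows in the picture. A call takes as long as a camera call.
- arm.find_in(name, camera): "position" ([x, y, z] in mm, in world coordinates, good to about 4 mm: the middle of the surface that is visible of it).
- arm.masks_of(name, camera): "pixels" (384x512 bool, what is visible of it).
The state is a dict: "time_s": time; "joints": joint angles; "qvel": joint speeds; "tau": joint torques, N m; "tcp_pos": TCP position; "tcp_rot": TCP orientation; "force": force on the tool from outside, world axes, zero at the start; "moment": the same for the moment, N m; "gripper_width": finger opening in mm.
Only numpy, scipy, OpenCV 4.12 (cv2) and the standard library are available. Lean on these libraries where they do the work, as an engineer would, in place of code of your own. Each camera call takes 0.05 s, during which the arm holds its last target.

TASK

Rinse the small upside-down glass that stands on the black bar mat: take it as it stands, push it mouth-down and centred onto the black sprung star of the glass rinser until the star is fully down, and keep it down for a good second. Then carry it over the row of jars to the drip tray, never letting the clean rim touch the tray and leaving everything else standing where it is. Finish while still holding the glass, at rest, mouth-down and level, with its rim a finger's breadth (about 15 mm) above the middle of the chrome grille.

Things in the scene. Friction and masses are not known exactly. Their poses are not given: they have to be found in the camera images.
- glass: small straight clear glass standing upside down (mouth down, closed base up) on the black bar mat; 62 mm across, 63 mm high, straight sides up to 45 mm above the mouth and narrowing to 54 mm across at the top; 0.08 to 0.17 kg. Origin: centre of the mouth (its lowest plane), z up. Grasp it round the sides from above, 62 mm wide.
- star_top (a point): centre of the black eight-armed star of the rinser, in the plane of its arms' upper edges, 52 mm above the board when up; it moves with the star. The glass's rim rests on the arms; eight small studs at the arm ends, on a 42.5 mm radius, stand 4.5 mm higher. The steel pan round it is 136 mm square and 33 mm high, fixed on the board; a steel hose (11 mm) leaves its far side and runs to the left over the edge of the freezer.
- star (a joint): sprung star of the rinser: 0 up, 0.012 (m) fully down on its stop. It is pressed straight down, taking about 3.5 N to start and 8.5 N at the stop, and springs up when let go.
- drip_tray: black drip tray with a slotted chrome grille, 94 mm (its x) by 218 mm (its y) by 18 mm high, 0.45 kg, loose; stands on the other side of the row of jars, its long side pointing away from the robot. Origin: centre of its underside, z up.
- grille_mid (a point): middle of the upper face of the drip tray's chrome grille, 18 mm above the tray's underside; z up
- bar_mat: black ribbed rubber bar mat, 95 x 270 mm, 4 mm thick, fixed on the board; origin: centre of its underside. The glass and the cup stand on it, about 130 mm apart, either way round.
- cup: green and white cup with a handle, 64 x 89 mm (its x, y), 48 mm high, on the mat beside the glass; leave it. Origin: middle of its footprint.
- jar_a: spice jar with a yellow cap and a dark label, 42 mm across, 96 mm high; one of the row of three jars. Origin: centre of its underside.
- jar_b: spice jar with a yellow cap and a red and green label, 42 mm across, 106 mm high; one of the row. Origin: centre of its underside.
- jar_c: wide jar with a grey lid, 71 mm across, 110 mm high; one of the row. Origin: centre of its underside.
- jigger: steel double jigger, 44 mm across, 74 mm high, near the front. Origin: centre of its underside.
- flask: small black flask with a stepped cap, 57 mm across, 74 mm high, beyond the drip tray. Origin: centre of its underside.
- board: wooden work board, 358 mm (x) by 526 mm (y), 30 mm thick, lying fixed on the freezer; its flat top is at z = 0.03 and carries everything named here. Origin: centre of its underside.

How it is judged (in metres and radians):
On the way, in this order (a step that is already met when the one before it is completed fails the run):
1. the held glass presses the rinser's star fully down (within 1.5 mm of its stop), its mouth within 9 mm of the star's centre and level, for 0.8 s (value of joint star above 0.0105 m and contact force between glass and star above 2 N and contact force between glass and the fingers above 1 N and horizontal distance between glass and star_top below 0.009 m and angle between glass's own z axis and vertical below 0.15 rad), for 0.8 s.
2. the glass passes above the row of jars, its mouth higher than their lids (world y of glass between -0.07 and 0.04 m and height (world z) of glass above 0.142 m and world x of glass above 0.46 m and contact force between glass and the fingers above 1 N), for 0.02 s.
At the end, for the whole second after the job is handed in: Glass held in the fingers, still, level within 7 degrees, mouth within 15 mm of the grille's middle and 5 to 30 mm above it, not touching the tray; star up again; tray moved under 2 cm, other things under 3 cm and upright (horizontal distance between glass and grille_mid below 0.015 m and z of glass in the frame of grille_mid between 0.005 and 0.03 m and angle between glass's own z axis and vertical below 0.12 rad and contact force between glass and drip_tray below 0.05 N and contact force between glass and the fingers above 1 N and linear speed of glass below 0.02 m/s and distance of each of cup, jar_a, jar_b, jar_c, jigger, flask from where it was at the start of the episode below 0.03 m and angle between each of cup, jar_a, jar_b, jar_c, jigger, flask's own z axis and vertical below 0.5 rad and distance of drip_tray from where it was at the start of the episode below 0.02 m and value of joint star below 0.002 m); the arm keeps its last pose, push and grip.
It fails at once if the other things on the surface are shoved more than 3 cm or knocked over (distance of any of cup, jar_a, jar_b, jar_c, jigger, flask from where it was at the start of the episode above 0.03 m or angle between any of cup, jar_a, jar_b, jar_c, jigger, flask's own z axis and vertical above 0.5 rad).
It fails at once if the drip tray is shoved more than 2 cm (distance of drip_tray from where it was at the start of the episode above 0.02 m).
It fails at once if the glass touches the drip tray (contact force between glass and drip_tray above 0.5 N).
It fails at once if the glass is tipped more than about 35 degrees from mouth-down (angle between glass's own z axis and vertical above 0.6 rad).
It also fails if it takes over 51 s, if anything falls off the work surface, if the arm or the gripper's body presses on something with over 40 N, if the wrist force passes 120 N, or if a joint passes its speed limit or range.

## Working session

There is one attempt and no reset: what is moved stays moved. The work goes in short steps, Python scripts to look and compute and a tool call to move; the robot and the scene stay as the last step left them, time stands still between calls to the robot, and variables do not carry over. Pictures are saved under pics/ and viewed, and the job is handed in when it is done.

Besides the shell and the picture viewer there is one more tool, called after ">>>" by a JSON object that holds its "name" and its "arguments". jog_arm: Moves the arm, as the interface text tells. Its arguments: {"type":"object","properties":{"rows":{"type":"array","items":{"type":"array","items":{"type":"number"}}}},"required":["rows"]}

```bash
mkdir -p pics; python3 - <<'E'
from cell import arm
import cv2
s=arm.get_state(); print(s)
for n in ("scene","top"):
    im=arm.camera(n); cv2.imwrite(f"pics/{n}0.png",im[:,:,::-1])
    i=arm.camera_info(n); print(n,i)
    for o in ("glass","star_top","drip_tray","grille_mid","cup","jar_a","jar_b","jar_c","jigger","flask"):
        try: print(o,[(([round(v) for v in d["position"]]),round(d["p"],2)) for d in arm.find_in(o,n)])
        except Exception as e: print(o,e)
print(arm.get_state()["time_s"])
E
```

```text
{'time_s': 0.0, 'joints': array([-7.50581712e+01,  3.05702380e+00,  9.24920906e+01,  5.12248096e-04,
        8.45688839e+01, -6.81754105e+00]), 'qvel': array([-0.03101615, -0.0130109 , -0.11127375, -0.02239208, -0.04424898,
        0.05598361]), 'tau': array([ 5.02538533e-04, -3.93672574e+01, -3.70183182e+01, -7.58809676e-06,
        7.04180144e-03, -1.71586845e-05]), 'tcp_pos': array([ 231.54086877, -579.85794371,  230.06557938]), 'tcp_rot': array([-1.79985486e+02,  1.17103443e-01, -6.82406643e+01]), 'force': array([-0.80177762,  0.63733968,  0.26800756]), 'moment': array([0.01453492, 0.00330412, 0.05021404]), 'gripper_width': 85.54451178836865}
scene {'K': array([[477.62526905,   0.        , 255.06822269],
       [  0.        , 477.62526905, 192.73708229],
       [  0.        ,   0.        ,   1.        ]]), 'dist_coeffs': array([-0.10310131,  0.        ,  0.        ,  0.        ,  0.        ]), 'R': array([[-0.89335369, -0.4485516 , -0.02684496],
       [-0.16229235,  0.37778318, -0.91155969],
       [ 0.41902313, -0.80998847, -0.41029049]]), 't': array([485.70166988, 155.53991035
[... 583 characters left out ...]
9.49077866],
       [  0.        , 451.88938744, 191.06959856],
       [  0.        ,   0.        ,   1.        ]]), 'dist_coeffs': array([-0.04892095,  0.        ,  0.        ,  0.        ,  0.        ]), 'R': array([[ 0.02272278, -0.99907603,  0.03647952],
       [-0.99761388, -0.02503877, -0.06433972],
       [ 0.06519367, -0.0349305 , -0.99726107]]), 't': array([ -42.56469164,  560.02039674, 1138.20516676])}
glass [([430, 57, 99], 0.75)]
star_top [([574, 186, 80], 0.97)]
drip_tray [([515, -176, 48], 0.56)]
grille_mid [([519, -176, 47], 0.64)]
cup [([444, 202, 56], 0.85)]
jar_a [([518, -176, 50], 0.23)]
jar_b [([518, -176, 50], 0.23)]
jar_c [([518, -176, 50], 0.23)]
jigger []
flask []
1.1
```

View pics/scene0.png

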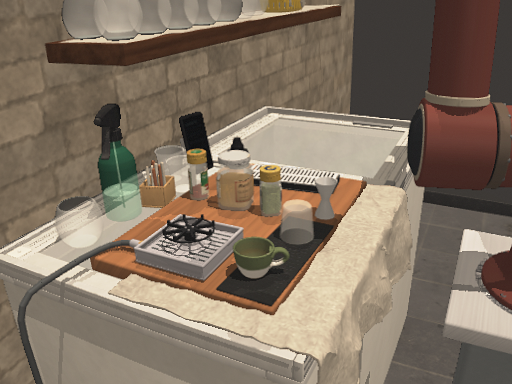

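View pics/top0.png

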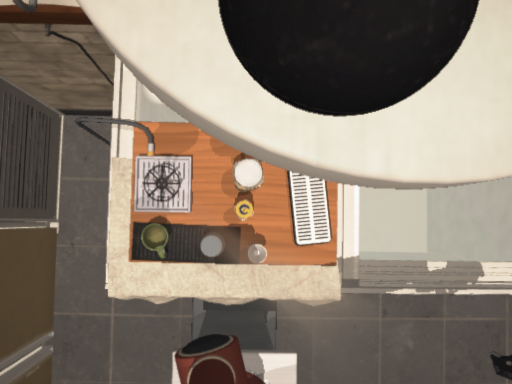

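```bash
cat > h.py <<'E'
from cell import arm
import numpy as np, cv2
def info(n):
    i=arm.camera_info(n); return i["K"],i["dist_coeffs"],np.array(i["R"]),np.array(i["t"])
def proj(n,P):
    K,d,R,t=info(n); return cv2.projectPoints(np.array(P,float).reshape(-1,3),cv2.Rodrigues(R)[0],t,K,d)[0].reshape(-1,2)
def back(n,uv,z):
    K,d,R,t=info(n); u=cv2.undistortPoints(np.array(uv,float).reshape(-1,1,2),K,d).reshape(-1,2)
    D=np.c_[u,np.ones(len(u))]@R; C=-R.T@t
    return C+D*((z-C[2])/D[:,2])[:,None]
def cyl(x,y,prof,n=48):
    a=np.linspace(0,2*np.pi,n,endpoint=False)
    return np.vstack([np.c_[x+r*np.cos(a),y+r*np.sin(a),np.full(n,z)] for z,r in prof])
def sil(n,P):
    m=np.zeros((384,512),np.uint8); h=cv2.convexHull(proj(n,P).astype(np.float32))
    cv2.fillConvexPoly(m,np.round(h*16).astype(np.int32),1,shift=4); return m.astype(bool)
E
cat > m1.py <<'E'
from h import *
from scipy.optimize import minimize
pr=[(34,31),(79,31),(97,27)]
for n in("scene","top"):
    K,d,R,t=info(n); print(n,"C",-R.T@t)
    im=arm.camera(n); cv2.imwrite(f"pics/{n}1.png",cv2.resize(im[:,:,::-1],None,fx=1,fy=1))
    ms={}
    for o in("glass","star_top","drip_tray","jar_a"):
        L=arm.masks_of(o,n)
        for k,e in enumerate(L):
            m=e["pixels"]; v,u=np.nonzero(m)
            print(o,k,round(e["p"],2),m.sum(),"ctr",u.mean().round(1),v.mean().round(1),"box",u.min(),u.max(),v.min(),v.max())
        ms[o]=L
    m=ms["glass"][0]["pixels"]
    f=lambda p:-(m&(s:=sil(n,cyl(p[0],p[1],pr)))).sum()/(m|s).sum()
    best=minimize(f,[425,65],method="Nelder-Mead",options=dict(initial_simplex=[[425,65],[440,65],[425,80]]))
    print("glass fit",n,best.x,best.fun)
    np.savez(f"m_{n}.npz",**{o:np.array([e["pixels"] for e in L]) for o,L in ms.items()})
E
python3 m1.py
```

```text
scene C [141.94823493 772.25847169 465.41007131]
glass 0 0.97 1329 ctr 296.2 221.6 box 279 312 198 243
star_top 0 0.9 933 ctr 188.5 229.7 box 162 214 214 242
drip_tray 0 0.66 1099 ctr 296.4 177.3 box 253 338 164 192
jar_a 0 0.97 1094 ctr 270.7 190.2 box 260 282 165 216
jar_a 1 0.94 956 ctr 197.8 174.2 box 187 209 150 199
jar_a 2 0.89 2105 ctr 234.9 180.0 box 216 253 148 210
jar_a 3 0.5 1606 ctr 257.3 255.8 box 233 288 237 278
jar_a 4 0.36 3078 ctr 275.7 269.2 box 218 332 221 306
jar_a 5 0.28 665 ctr 324.8 196.0 box 314 336 176 218
glass fit scene [429.12651062  59.66625214] -0.8943472409152086
top C [ 485.44753755   11.25493933 1172.67199763]
glass 0 0.66 468 ctr 212.1 244.1 box 200 224 233 256
star_top 0 0.65 253 ctr 161.8 184.6 box 143 179 170 201
drip_tray 0 0.74 2527 ctr 308.9 209.5 box 287 330 171 245
jar_a 0 0.81 315 ctr 243.8 209.6 box 234 253 200 220
jar_a 1 0.57 876 ctr 247.2 174.9 box 232 263 159 191
glass fit top [428.77275229  58.89121532] -0.819614711033275
```

```bash
cat > m2.py <<'E'
from h import *
def up(n,box,f,name,pts):
    im=cv2.imread(f"pics/{n}1.png"); u0,u1,v0,v1=box
    c=cv2.resize(im[v0:v1,u0:u1],None,fx=f,fy=f,interpolation=cv2.INTER_CUBIC)
    for P,col in pts:
        for q in proj(n,P): cv2.circle(c,tuple(np.round((q-[u0-.5,v0-.5])*f-.5).astype(int)),1,col,-1)
    cv2.imwrite(name,c)
# tray: fit rect in top via mask at z 48
m=np.load("m_top.npz")["drip_tray"][0]; v,u=np.nonzero(m)
print("starbox ctr top",back("top",[[161,185.5]],82),"scene",back("scene",[[188,228]],82))
S=(570,188)
up("top",(120,350,140,270),3,"pics/z_top.png",[(cyl(*S,[(82,.1),(86,42.5)],32),(0,0,255)),(cyl(429,59,[(34,31),(97,27)]),(0,255,0))])
up("scene",(130,350,140,290),3.5,"pics/z_scene.png",[(cyl(*S,[(82,.1),(86,42.5)],32),(0,0,255)),(cyl(429,59,[(34,31),(97,27)]),(0,255,0))])
E
python3 m2.py
```

```text
starbox ctr top [[564.83845289 186.64545196  82.        ]] scene [[572.91824616 190.75895667  82.        ]]
```

View pics/z_top.png

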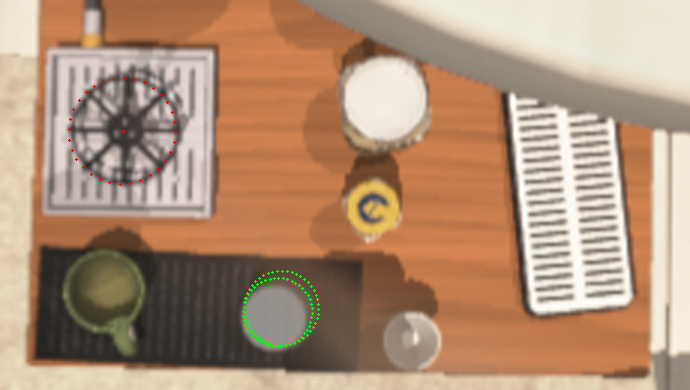

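View pics/z_scene.png

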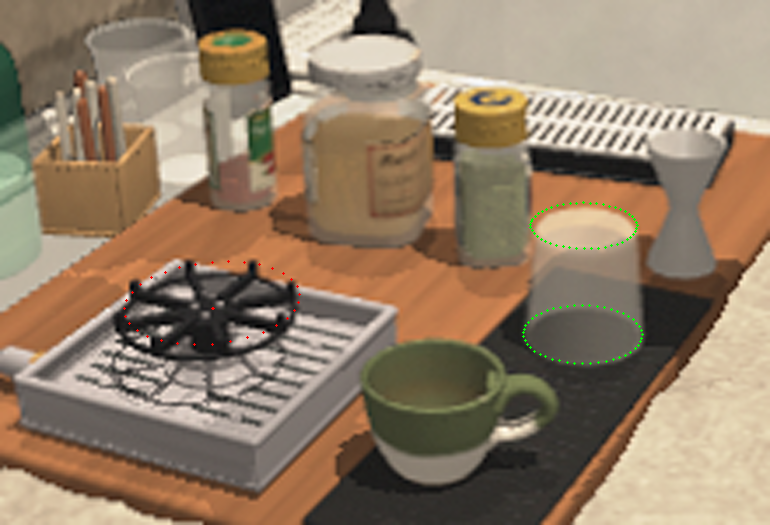

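```bash
cat > m3.py <<'E'
from h import *
def up(n,box,f,name):
    im=cv2.imread(f"pics/{n}1.png"); u0,u1,v0,v1=box
    c=cv2.resize(im[v0:v1,u0:u1],None,fx=f,fy=f,interpolation=cv2.INTER_NEAREST); c=cv2.convertScaleAbs(c,alpha=1.5,beta=20)
    for k in range(0,u1-u0,5):
        cv2.putText(c,str(u0+k),(k*f,8),0,.3,(0,0,255)); cv2.line(c,(k*f+f//2,10),(k*f+f//2,13),(0,0,255))
    for k in range(0,v1-v0,5):
        cv2.putText(c,str(v0+k),(0,k*f+f//2+3),0,.3,(0,0,255))
    return c
a=up("top",(195,235,225,265),10,"");b=up("top",(135,185,160,205),8,"")
cv2.imwrite("pics/n1.png",np.hstack([a,cv2.copyMakeBorder(b,0,40,0,0,cv2.BORDER_CONSTANT)]))
E
python3 m3.py; python3 - <<'E'
from h import *
for uv,z in(((212,245.2),97),((162.2,183.2),82)): print(back("top",[uv],z))
E
```

```text
[[425.34790858  59.31977211  97.        ]]
[[570.46802228 183.95960934  82.        ]]
```

View pics/n1.png

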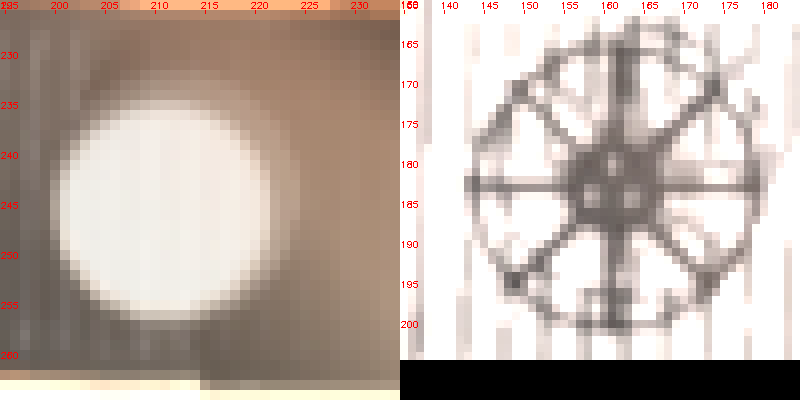

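```bash
cat > m4.py <<'E'
from h import *
from m3 import up
a=up("top",(280,340,165,250),7,"")
b=up("scene",(245,345,155,210),8,"")
cv2.imwrite("pics/n2.png",a); cv2.imwrite("pics/n3.png",b)
E
python3 m4.py
```

```text
(no output)
```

View pics/n2.png

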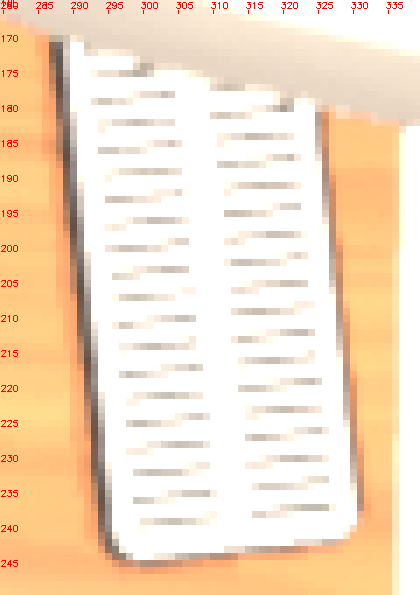

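View pics/n3.png

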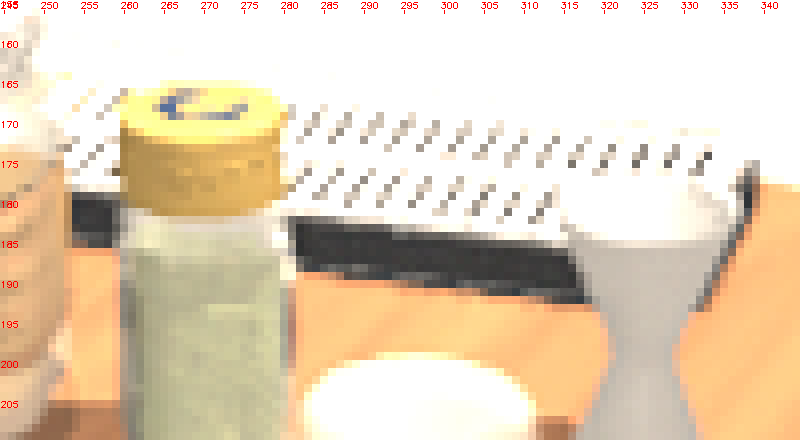

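```bash
python3 - <<'E'
from h import *
def rect(x,y,a,w=94,l=218,z=48):
    c,s=np.cos(a),np.sin(a)
    return np.array([[x+c*p-s*q,y+s*p+c*q,z] for p,q in((-w/2,-l/2),(w/2,-l/2),(w/2,l/2),(-w/2,l/2))])
print("R",back("top",[[325.5,180],[331.5,235]],48))
print("L",back("top",[[286.8,172],[293.8,236]],30))
print("N",back("top",[[300,245],[328,242.3]],40))
from scipy.optimize import least_squares
R=back("top",[[325.5,180],[331.5,235]],48)[:,:2];L=back("top",[[286.8,172],[293.8,236]],30)[:,:2];N=back("top",[[300,245],[328,242.3]],45)[:,:2]
def f(p):
    x,y,a=p; e=np.array([np.cos(a),np.sin(a)]);n=np.array([-e[1],e[0]]);c=np.array([x,y])
    # tray y axis = e (long), lateral = n
    return np.r_[(R-c)@n+47,(L-c)@n-47,(N-c)@e+109]
r=least_squares(f,[515,-176,0]);print(r.x,np.degrees(r.x[2]),r.fun)
x,y,a=r.x
for n,box,fa in(("top",(280,340,140,250),5),("scene",(180,350,140,210),4.5)):
    im=cv2.imread(f"pics/{n}1.png");u0,u1,v0,v1=box
    c=cv2.resize(im[v0:v1,u0:u1],None,fx=fa,fy=fa,interpolation=cv2.INTER_CUBIC)
    for z in(30,48):
        q=proj(n,rect(x,y,a,218,94,z)); cv2.polylines(c,[np.round((q-[u0-.5,v0-.5])*fa-.5).astype(np.int32)],True,(0,0,255) if z==48 else (255,0,0),1)
    q=proj(n,[[x,y,48]]);cv2.circle(c,tuple(np.round((q[0]-[u0-.5,v0-.5])*fa-.5).astype(int)),3,(0,255,0),-1)
    cv2.imwrite(f"pics/t_{n}.png",c)
J=np.load("m_scene.npz")["jar_a"]
E
```

```text
R [[ 591.7089084  -219.01555598   48.        ]
 [ 454.01734486 -235.88438007   48.        ]]
L [[ 611.27833063 -122.88183351   30.        ]
 [ 449.04314483 -143.53989748   30.        ]]
N [[ 427.18920444 -158.2038217    40.        ]
 [ 435.3069876  -228.97971651   40.        ]]
[ 5.39590434e+02 -1.78718485e+02  1.22631994e-01] 7.026295717256806 [ 0.63017095  0.73113052 -0.3518865  -1.00941497  0.29908968 -0.29908968]
```

View pics/t_top.png

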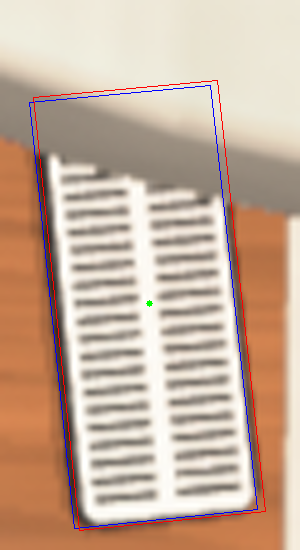

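View pics/t_scene.png

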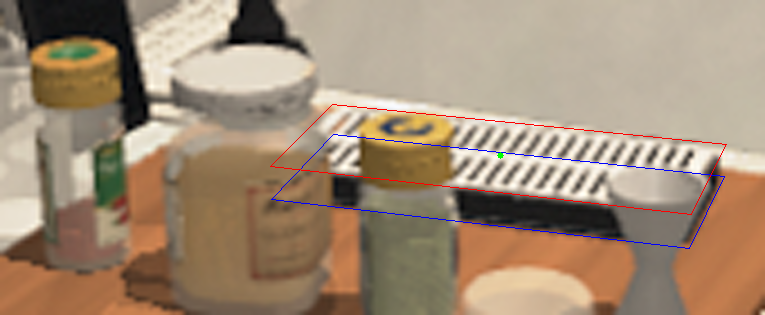

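```bash
python3 - <<'E'
from h import *
print("jars top",back("top",[[243.8,209.6]],126),back("top",[[248,174]],140))
p=np.array([231.7,-580.4,231.3]);yaw=np.radians(-68.24)
wps=[np.array([380.,-330,230]),np.array([420.,61,215])]
rows=[];k=0
for w in wps:
    while np.linalg.norm(w-p)>1:
        d=w-p; 
        d=d*min(1,25/np.linalg.norm(d))
        c,s=np.cos(yaw),np.sin(yaw)
        tool=np.array([c*d[0]+s*d[1],s*d[0]-c*d[1],-d[2]])/25
        tr=min(0.1,max(0,-yaw)); rows.append([0,0,round(-tr/0.1,2)]+[round(float(v),2) for v in tool]+[0])
        p=p+d; yaw+=tr
print(len(rows))
for i in range(0,len(rows),8): print(rows[i:i+8])
E
```

```text
jars top [[510.55357879 -13.20176537 126.        ]] [[592.1502016 -20.5969885 140.       ]]
28
[[0, 0, -1.0, -0.61, -0.79, 0.0, 0], [0, 0, -1.0, -0.53, -0.85, 0.0, 0], [0, 0, -1.0, -0.44, -0.9, 0.0, 0], [0, 0, -1.0, -0.35, -0.94, 0.0, 0], [0, 0, -1.0, -0.25, -0.97, 0.0, 0], [0, 0, -1.0, -0.16, -0.99, 0.0, 0], [0, 0, -1.0, -0.06, -1.0, 0.0, 0], [0, 0, -1.0, 0.04, -1.0, 0.0, 0]]
[[0, 0, -1.0, 0.14, -0.99, 0.0, 0], [0, 0, -1.0, 0.24, -0.97, 0.0, 0], [0, 0, -1.0, 0.34, -0.94, 0.0, 0], [0, 0, np.float64(-0.91), 0.28, -0.58, 0.0, 0], [0, 0, 0.0, 0.1, -0.99, 0.04, 0], [0, 0, 0.0, 0.1, -0.99, 0.04, 0], [0, 0, 0.0, 0.1, -0.99, 0.04, 0], [0, 0, 0.0, 0.1, -0.99, 0.04, 0]]
[[0, 0, 0.0, 0.1, -0.99, 0.04, 0], [0, 0, 0.0, 0.1, -0.99, 0.04, 0], [0, 0, 0.0, 0.1, -0.99, 0.04, 0], [0, 0, 0.0, 0.1, -0.99, 0.04, 0], [0, 0, 0.0, 0.1, -0.99, 0.04, 0], [0, 0, 0.0, 0.1, -0.99, 0.04, 0], [0, 0, 0.0, 0.1, -0.99, 0.04, 0], [0, 0, 0.0, 0.1, -0.99, 0.04, 0]]
[[0, 0, 0.0, 0.1, -0.99, 0.04, 0], [0, 0, 0.0, 0.1, -0.99, 0.04, 0], [0, 0, 0.0, 0.1, -0.99, 0.04, 0], [0, 0, 0.0, 0.07, -0.73, 0.03, 0]]
```

>>> {"name": "jog_arm", "arguments": {"rows": [[0,0,-1,-0.61,-0.79,0,0],[0,0,-1,-0.53,-0.85,0,0],[0,0,-1,-0.44,-0.9,0,0],[0,0,-1,-0.35,-0.94,0,0],[0,0,-1,-0.25,-0.97,0,0],[0,0,-1,-0.16,-0.99,0,0],[0,0,-1,-0.06,-1,0,0],[0,0,-1,0.04,-1,0,0]]}}

```text
time_s: 2.6
tcp_pos: [334.0, -407.3, 231.4]
tcp_rot: [180.0, -0.0, -22.2]
force: [0.1, -0.2, -0.3]
gripper_width: 85.6
```

>>> {"name": "jog_arm", "arguments": {"rows": [[0,0,-1,0.14,-0.99,0,0],[0,0,-1,0.24,-0.97,0,0],[0,0,-1,0.34,-0.94,0,0],[0,0,-0.91,0.28,-0.58,0,0],[0,0,0,0.1,-0.99,0.04,0],[0,0,0,0.1,-0.99,0.04,0],[0,0,0,0.1,-0.99,0.04,0],[0,0,0,0.1,-0.99,0.04,0]]}}

```text
time_s: 3.6
tcp_pos: [389.7, -229.2, 227.2]
tcp_rot: [-180.0, 0.0, -0.1]
force: [-0.4, 0.4, 0.3]
gripper_width: 85.4
```

>>> {"name": "jog_arm", "arguments": {"rows": [[0,0,0,0.1,-0.99,0.04,0],[0,0,0,0.1,-0.99,0.04,0],[0,0,0,0.1,-0.99,0.04,0],[0,0,0,0.1,-0.99,0.04,0],[0,0,0,0.1,-0.99,0.04,0],[0,0,0,0.1,-0.99,0.04,0],[0,0,0,0.1,-0.99,0.04,0],[0,0,0,0.1,-0.99,0.04,0]]}}

```text
time_s: 4.6
tcp_pos: [409.5, -31.4, 219.2]
tcp_rot: [-180.0, -0.0, -0.1]
force: [0.7, 0.7, 0.0]
gripper_width: 85.2
```

>>> {"name": "jog_arm", "arguments": {"rows": [[0,0,0,0.1,-0.99,0.04,0],[0,0,0,0.1,-0.99,0.04,0],[0,0,0,0.1,-0.99,0.04,0],[0,0,0,0.07,-0.73,0.03,0],[0,0,0,0,0,0,0]]}}

```text
time_s: 5.22
tcp_pos: [418.7, 60.8, 215.4]
tcp_rot: [180.0, 0.0, 0.1]
force: [0.5, -0.3, 0.4]
gripper_width: 85.5
```

>>> {"name": "jog_arm", "arguments": {"rows": [[0,0,0,0.33,0,0.9,0],[0,0,0,0,0,0.9,0],[0,0,0,0,0,0.9,0],[0,0,0,0,0,0.9,0],[0,0,0,0,0,0,0]]}}

```text
time_s: 5.85
tcp_pos: [425.8, 59.3, 123.7]
tcp_rot: [180.0, 0.2, -0.1]
force: [0.4, -0.2, -0.4]
gripper_width: 85.6
```

```bash
python3 - <<'E'
from h import *
for n,b in(("scene",(180,440,60,300)),("top",(120,330,150,340))):
    im=arm.camera(n)[:,:,::-1]; cv2.imwrite(f"pics/{n}2.png",im)
    u0,u1,v0,v1=b; cv2.imwrite(f"pics/{n}2z.png",cv2.resize(im[v0:v1,u0:u1],None,fx=2.4,fy=2.4,interpolation=cv2.INTER_CUBIC))
print(arm.get_state()["tcp_pos"])
E
```

```text
[427.69534202  59.3988362  126.2067829 ]
```

View pics/scene2z.png

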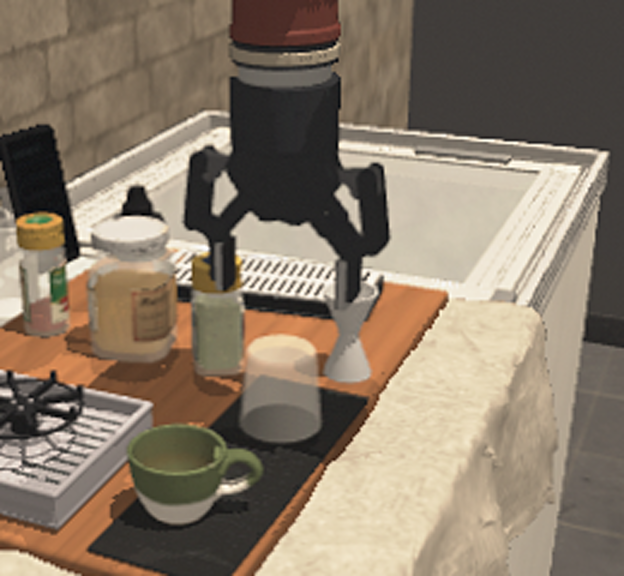

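View pics/top2z.png

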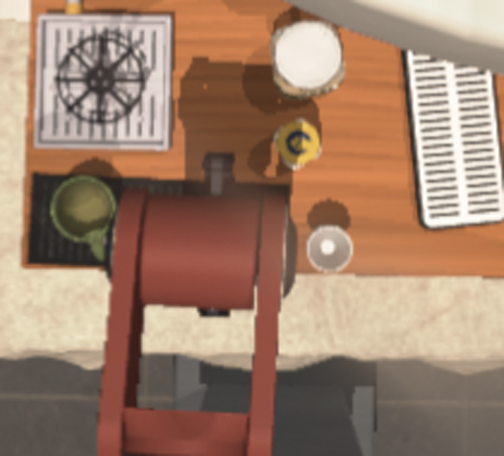

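```bash
python3 - <<'E'
from h import *
for z in (126,139):
  print(z,proj("scene",[[427-45,61,z],[427+45,61,z]]).round(1).tolist(), proj("top",[[427-52,61,z],[427+52,61,z]]).round(1).tolist())
im=cv2.imread("pics/scene2.png")[130:260,250:350]
cv2.imwrite("pics/a.png",cv2.resize(im,None,fx=6,fy=4.5,interpolation=cv2.INTER_NEAREST))
E
```

```text
126 [[321.5, 193.7], [273.7, 185.5]] [[210.1, 267.9], [211.3, 222.5]]
139 [[321.7, 186.8], [273.6, 178.8]] [[209.8, 268.5], [211.1, 222.5]]
```

View pics/a.png

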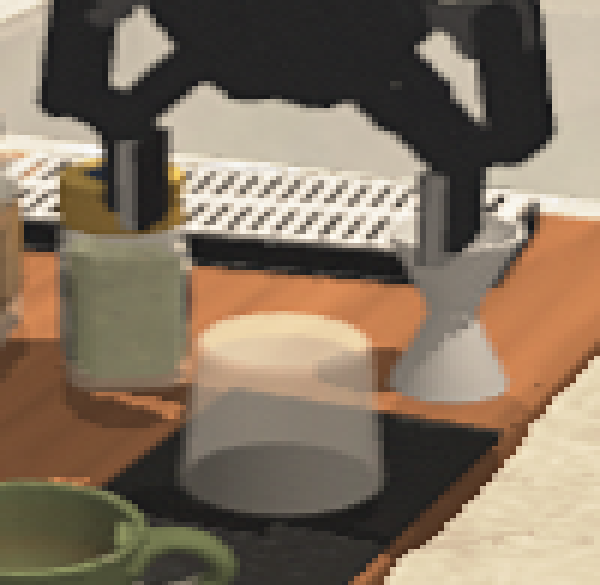

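>>> {"name": "jog_arm", "arguments": {"rows": [[0,0,0,0,-0.03,0.84,0],[0,0,0,0,0,0.84,0],[0,0,0,0,0,0.84,0],[0,0,0,0,0,0.76,0],[0,0,0,0,0,0,0]]}}

```text
time_s: 6.58
tcp_pos: [427.2, 60.4, 43.5]
tcp_rot: [180.0, 0.1, -0.0]
force: [0.6, -0.9, 0.4]
gripper_width: 85.3
```

>>> {"name": "jog_arm", "arguments": {"rows": [[0,0,0,0,0,0,1],[0,0,0,0,0,0,1],[0,0,0,0,0,0,1],[0,0,0,0,0,0,1],[0,0,0,0,0,0,1],[0,0,0,0,0,0,1]]}}

```text
time_s: 7.32
tcp_pos: [429.4, 60.5, 46.0]
tcp_rot: [180.0, -0.2, -0.0]
force: [-0.4, -0.1, 5.7]
gripper_width: 55.9
```

```bash
cat > snap.py <<'E'
from h import *
import sys
k=sys.argv[1]
out=[]
for n,b in(("scene",(150,410,110,300)),("top",(120,330,130,300))):
    im=arm.camera(n)[:,:,::-1]; cv2.imwrite(f"pics/{n}{k}.png",im)
    u0,u1,v0,v1=b; out.append(cv2.resize(im[v0:v1,u0:u1],(398,300),interpolation=cv2.INTER_CUBIC))
cv2.imwrite(f"pics/s{k}.png",np.hstack(out))
s=arm.get_state();print(s["time_s"],s["tcp_pos"],s["tcp_rot"],s["force"],s["gripper_width"])
E
python3 snap.py 3
```

```text
7.425 [429.41719495  60.51511115  46.04441906] [ 1.79990428e+02 -2.18165815e-01  6.81248707e-04] [0.63128813 0.06795264 5.79118107] 55.89310407157555
```

View pics/s3.png

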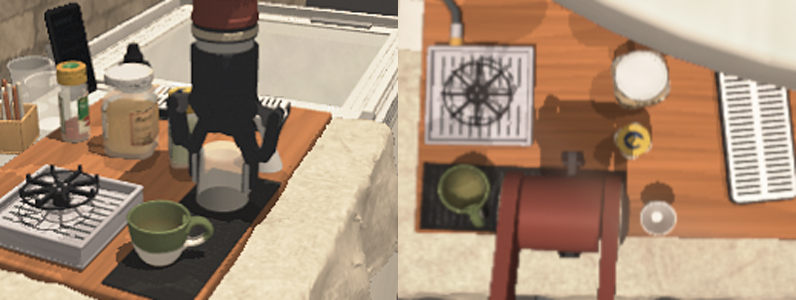

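```bash
python3 - <<'E'
import cv2
im=cv2.imread("pics/scene3.png")[150:260,250:350]
cv2.imwrite("pics/a3.png",cv2.resize(im,None,fx=6,fy=5.4,interpolation=cv2.INTER_CUBIC))
E
```

```text
(no output)
```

View pics/a3.png

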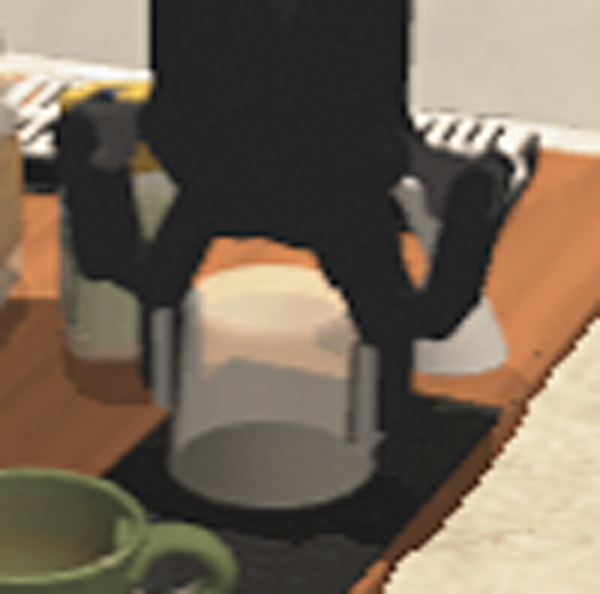

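```bash
python3 - <<'E'
from h import *
im=cv2.imread("pics/scene3.png");u0,u1,v0,v1=250,350,150,260
c=cv2.resize(im[v0:v1,u0:u1],None,fx=6,fy=6,interpolation=cv2.INTER_CUBIC)
def dr(P,col):
    for q in proj("scene",P): cv2.circle(c,tuple(np.round((q-[u0-.5,v0-.5])*6-.5).astype(int)),1,col,-1)
dr(cyl(429,60,[(34,31),(79,31),(97,27)]),(0,255,0))
# pads tip lines: x=429±28, y 49.5..71.5, z 52..90
for sx in(-28,28):
    for y,col in((49.5,(255,0,0)),(71.5,(0,0,255))):
        dr([[429+sx,y,z] for z in range(44,92,2)],col)
for z,v in((46,0),(52,0),(60,0),(70,0)): print(z,proj("scene",[[429+28,71.5,z],[429-28,71.5,z]]).round(1).tolist())
cv2.imwrite("pics/a4.png",c)
E
```

```text
46 [[279.2, 229.1], [308.0, 235.2]]
52 [[279.2, 226.2], [308.0, 232.2]]
60 [[279.2, 222.3], [308.1, 228.3]]
70 [[279.2, 217.4], [308.3, 223.3]]
```

View pics/a4.png

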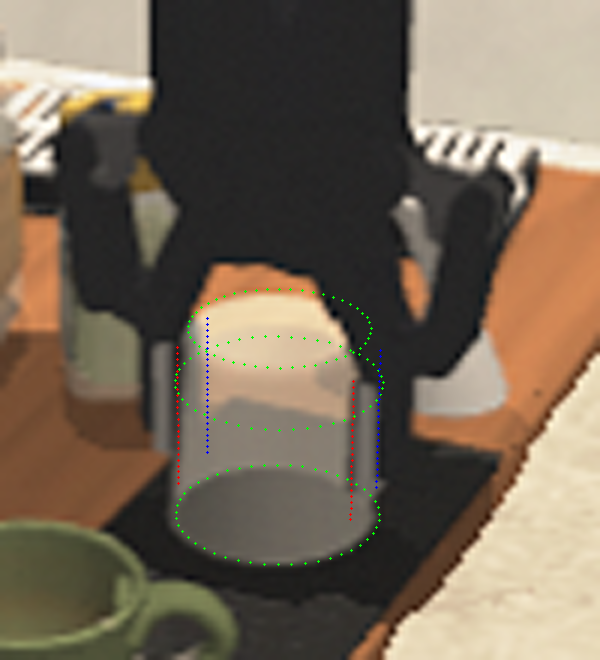

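>>> {"name": "jog_arm", "arguments": {"rows": [[0,0,0,0,0,0,0],[0,0,0,0,0,0,0],[0,0,0,0,0,0,0],[0,0,0,0,0,0.2,0],[0,0,0,0,0,0.2,0],[0,0,0,0,0,0,0]]}}

```text
time_s: 8.18
tcp_pos: [426.9, 60.6, 32.7]
tcp_rot: [-180.0, 0.1, -0.0]
force: [0.2, 0.4, 0.4]
gripper_width: 85.4
```

>>> {"name": "jog_arm", "arguments": {"rows": [[0,0,0,0,0,0,1],[0,0,0,0,0,0,1],[0,0,0,0,0,0,1],[0,0,0,0,0,0,1],[0,0,0,0,0,0,1],[0,0,0,0,0,0,1]]}}

```text
time_s: 8.93
tcp_pos: [428.5, 60.5, 34.5]
tcp_rot: [180.0, -0.1, 0.0]
force: [-0.6, -0.5, 6.2]
gripper_width: 58.1
```

```bash
python3 snap.py 5; python3 - <<'E'
import cv2
im=cv2.imread("pics/scene5.png")[150:260,250:350]
cv2.imwrite("pics/a5.png",cv2.resize(im,None,fx=6,fy=5.4,interpolation=cv2.INTER_CUBIC))
E
```

```text
9.025 [428.45833615  60.53612825  34.45700739] [ 1.79997165e+02 -1.06712065e-01  4.74362523e-04] [-1.39842894  0.72699702  5.50573525] 57.5080517168266
```

View pics/a5.png

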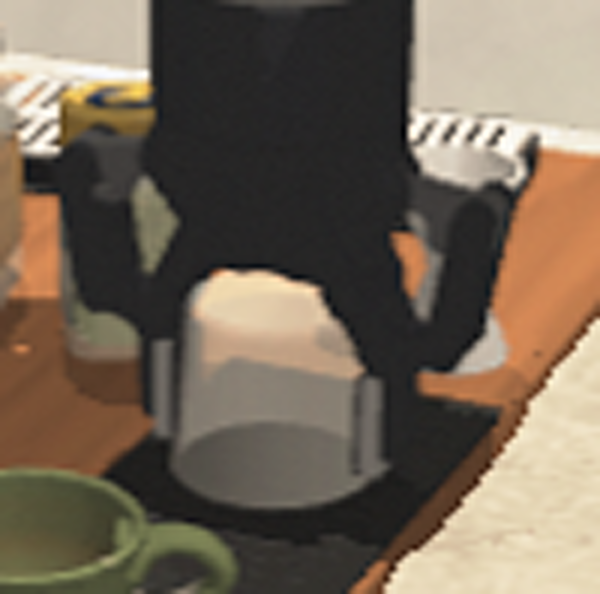

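>>> {"name": "jog_arm", "arguments": {"rows": [[0,0,0,0,0,-0.3,1],[0,0,0,0,0,-0.8,1],[0,0,0,0,0,-0.9,1],[0,0,0,0,0,-0.9,1],[0,0,0,0,0,-0.9,1],[0,0,0,0,0,-0.7,1],[0,0,0,0,0,0,1]]}}

```text
time_s: 9.9
tcp_pos: [428.3, 60.6, 147.3]
tcp_rot: [180.0, -0.1, 0.0]
force: [1.3, 0.3, -1.7]
gripper_width: 57.6
```

```bash
python3 snap.py 6; python3 - <<'E'
import cv2
im=cv2.imread("pics/scene6.png")[110:230,240:340]
cv2.imwrite("pics/a6.png",cv2.resize(im,None,fx=5,fy=5,interpolation=cv2.INTER_CUBIC))
E
```

```text
10.0 [427.06162574  60.57200309 145.29144184] [-1.79997993e+02  6.59851715e-02 -1.75939145e-03] [-0.41298226  0.47153582 -0.33051279] 57.84026438260593
```

View pics/a6.png

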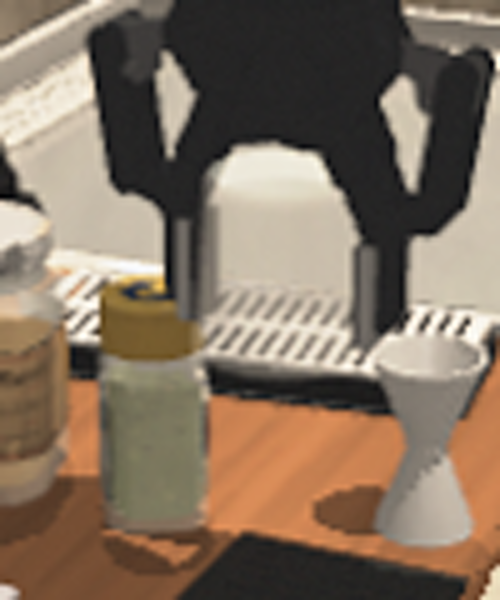

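```bash
cat > gfit.py <<'E'
from h import *
from scipy.optimize import minimize
import sys
y=float(sys.argv[1]); x0=float(sys.argv[2]); z0=float(sys.argv[3])
arm.camera("scene")
m=arm.masks_of("glass","scene")[0]; print(m["p"]); m=m["pixels"]
f=lambda p:-(m&(s:=sil("scene",cyl(p[0],y,[(p[1],31),(p[1]+45,31),(p[1]+63,27)])))).sum()/(m|s).sum()
b=minimize(f,[x0,z0],method="Nelder-Mead",options=dict(initial_simplex=[[x0-5,z0],[x0+8,z0+3],[x0,z0-8]]));print(b.x,b.fun)
v,u=np.nonzero(m);print(u.min(),u.max(),v.min(),v.max(), "pred bottom v",proj("scene",cyl(x0,y,[(z0,31)])).max(0),proj("scene",cyl(x0,y,[(z0,31)])).min(0))
E
python3 gfit.py 60.5 427.5 146
```

```text
0.58
[436.6218338  143.86073303] -0.7795031055900621
280 310 141 186 pred bottom v [314.98110508 185.9721719 ] [279.14169769 172.19970883]
```

>>> {"name": "jog_arm", "arguments": {"rows": [[0,0,0,0.5,-0.45,0,1],[0,0,0,0.9,-0.8,0,1],[0,0,0,0.96,-0.85,0,1],[0,0,0,0.96,-0.85,0,1],[0,0,0,0.96,-0.85,0,1],[0,0,0,0.9,-0.8,0,1],[0,0,0,0.56,-0.48,0,1],[0,0,0,0,0,0,1]]}}

```text
time_s: 11.1
tcp_pos: [570.9, 188.0, 144.6]
tcp_rot: [180.0, 0.1, 0.1]
force: [0.2, -0.8, -1.1]
gripper_width: 57.8
```

>>> {"name": "jog_arm", "arguments": {"rows": [[0,0,0,0,0,0.7,1],[0,0,0,0,0,0.7,1],[0,0,0,0,0,0,1]]}}

```text
time_s: 11.48
tcp_pos: [568.5, 186.7, 107.5]
tcp_rot: [179.9, 0.3, -0.0]
force: [0.2, -0.5, -0.9]
gripper_width: 57.5
```

```bash
python3 snap.py 7; python3 - <<'E'
from h import *
im=cv2.imread("pics/scene7.png");u0,u1,v0,v1=130,250,130,260
c=cv2.resize(im[v0:v1,u0:u1],None,fx=4.5,fy=4.5,interpolation=cv2.INTER_CUBIC)
cv2.imwrite("pics/a7.png",c)
for q,col in((cyl(571,187.5,[(111,31),(156,31),(174,27)]),(0,255,0)),(cyl(571,187.5,[(82,31),(82,.1)]),(0,0,255))):
    for p in proj("scene",q): cv2.circle(c,tuple(np.round((p-[u0-.5,v0-.5])*4.5-.5).astype(int)),1,col,-1)
cv2.imwrite("pics/a7b.png",c)
E
```

```text
11.575 [570.49128997 187.24613102 110.33891045] [ 1.79986374e+02  7.09409680e-02 -1.69402439e-02] [ 0.17108776 -0.27702678 -0.68198714] 57.52351441786651
```

View pics/a7.png

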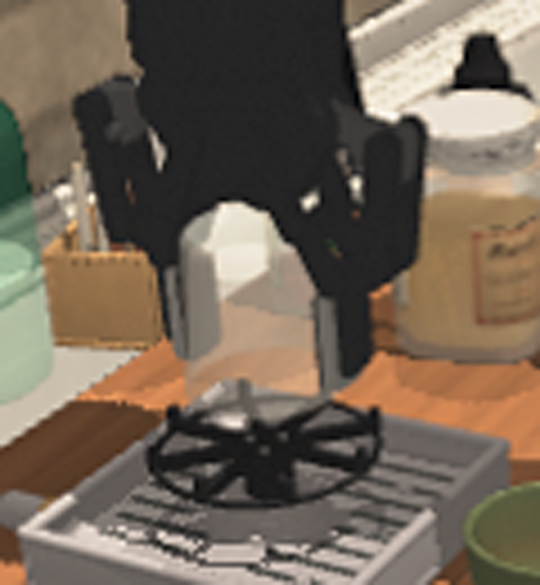

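View pics/a7b.png

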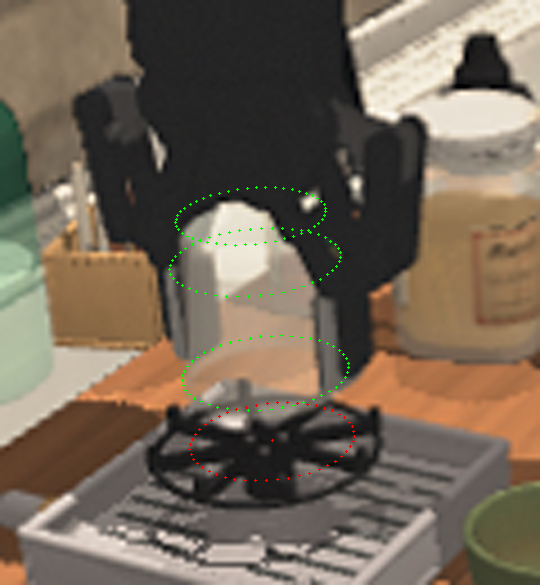

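View pics/s7.png

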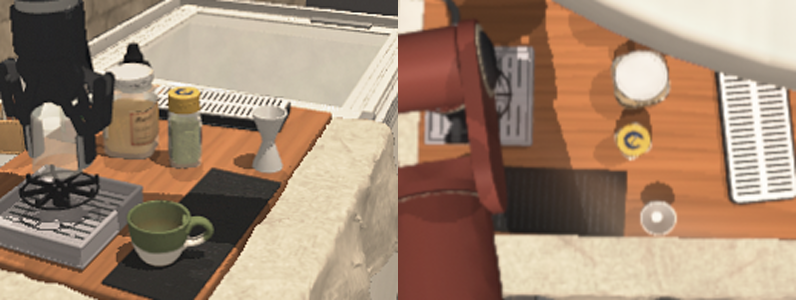

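>>> {"name": "jog_arm", "arguments": {"rows": [[0,0,0,0.08,-0.03,0.44,1],[0,0,0,0,0,0.4,1],[0,0,0,0,0,0,1]]}}

```text
time_s: 11.95
tcp_pos: [572.1, 188.1, 88.5]
tcp_rot: [180.0, 0.2, -0.0]
force: [0.0, -0.3, -1.7]
gripper_width: 57.9
```

```bash
python3 snap.py 8; python3 - <<'E'
from h import *
im=cv2.imread("pics/scene8.png");u0,u1,v0,v1=150,230,180,260
c=cv2.resize(im[v0:v1,u0:u1],None,fx=7,fy=7,interpolation=cv2.INTER_CUBIC)
cv2.imwrite("pics/a8.png",c)
E
```

```text
12.05 [572.97048401 188.32426761  89.82419276] [1.79996919e+02 2.19476231e-02 1.33692158e-03] [-0.3755801  -0.20647897 -0.6089581 ] 57.59158155653517
```

View pics/a8.png

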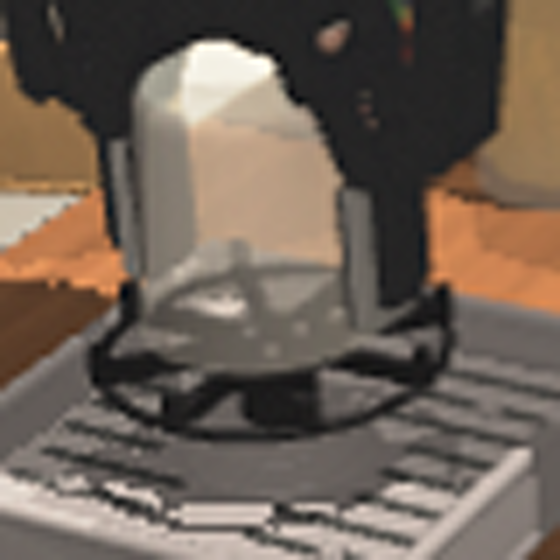

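```bash
python3 - <<'E'
from h import *
im=cv2.imread("pics/scene8.png");u0,u1,v0,v1=150,230,180,260
c=cv2.resize(im[v0:v1,u0:u1],None,fx=7,fy=7,interpolation=cv2.INTER_CUBIC)
for q,col in((cyl(572.5,188.3,[(90,31),(135,31),(153,27)]),(0,255,0)),(cyl(571,187.5,[(86.5,43),(82,43)]),(0,0,255))):
    for p in proj("scene",q): cv2.circle(c,tuple(np.round((p-[u0-.5,v0-.5])*7-.5).astype(int)),1,col,-1)
cv2.imwrite("pics/a8b.png",c)
E
```

```text
(no output)
```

View pics/a8b.png

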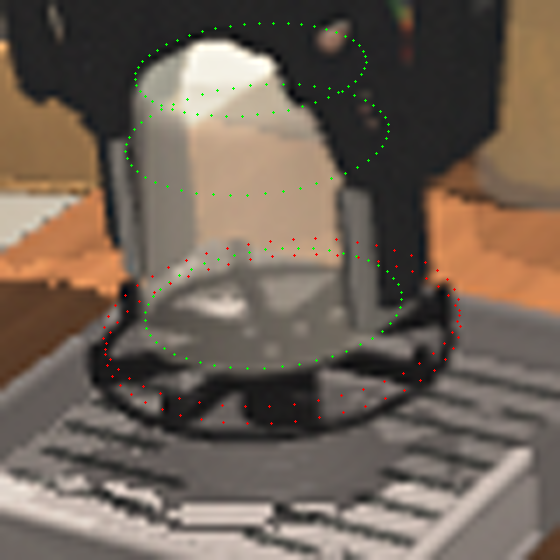

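>>> {"name": "jog_arm", "arguments": {"rows": [[0,0,0,-0.1,0,0.2,1],[0,0,0,0,0,0.2,1],[0,0,0,0,0,0.2,1],[0,0,0,0,0,0.2,1],[0,0,0,0,0,0,1]]}}

```text
time_s: 12.68
tcp_pos: [570.8, 188.5, 71.0]
tcp_rot: [-180.0, -0.0, 0.0]
force: [-4.1, -0.6, 6.2]
gripper_width: 57.5
```

>>> {"name": "jog_arm", "arguments": {"rows": [[0,0,0,0,0,0.1,1]]}}

```text
time_s: 12.8
tcp_pos: [571.2, 188.5, 70.2]
tcp_rot: [-180.0, -0.0, 0.0]
force: [-9.7, -1.2, 21.1]
gripper_width: 57.8
```

>>> {"name": "jog_arm", "arguments": {"rows": [[0,0,0,0,0,0,1],[0,0,0,0,0,0,1],[0,0,0,0,0,0,1],[0,0,0,0,0,0,1]]}}

```text
time_s: 13.3
tcp_pos: [571.4, 188.6, 70.3]
tcp_rot: [-180.0, -0.1, 0.0]
force: [-6.5, -0.6, 13.4]
gripper_width: 57.9
```

```bash
python3 snap.py 9; python3 - <<'E'
from h import *
im=cv2.imread("pics/scene9.png");u0,u1,v0,v1=150,230,180,260
c=cv2.resize(im[v0:v1,u0:u1],None,fx=7,fy=7,interpolation=cv2.INTER_CUBIC)
cv2.imwrite("pics/a9.png",c)
E
```

```text
13.4 [571.36665318 188.52635174  70.33526163] [-1.79991619e+02 -6.05079775e-02  1.15643288e-02] [-5.91046782 -1.6668545  13.54731587] 57.711529918503324
```

View pics/a9.png

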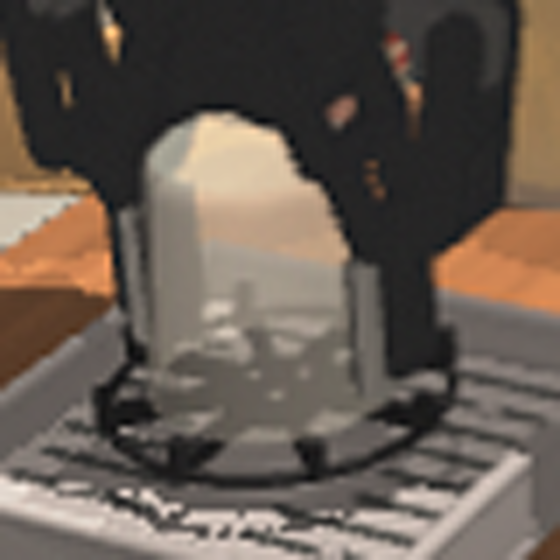

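>>> {"name": "jog_arm", "arguments": {"rows": [[0,0,0,0,0,0.02,1],[0,0,0,0,0,0,1],[0,0,0,0,0,0,1],[0,0,0,0,0,0,1],[0,0,0,0,0,0,1],[0,0,0,0,0,0,1],[0,0,0,0,0,0,1],[0,0,0,0,0,0,1]]}}

```text
time_s: 14.4
tcp_pos: [571.4, 188.6, 70.3]
tcp_rot: [-180.0, -0.1, 0.0]
force: [-7.4, -2.1, 15.3]
gripper_width: 57.6
```

```bash
python3 - <<'E'
from h import *
s=arm.get_state(); print(s["force"],s["moment"],s["tcp_pos"])
for n in("scene","top"):
  arm.camera(n); print(n,[(np.round(d["position"],1).tolist(),round(d["p"],2)) for o in("glass","star_top") for d in arm.find_in(o,n)])
E
```

```text
[-7.43431659 -2.07258758 15.29034372] [-0.28740656  1.29926378  0.04305364] [571.36100638 188.57353868  70.26065341]
scene [([559.7, 213.9, 106.6], 0.72), ([440.1, 198.8, 72.1], 0.32), ([551.3, 211.0, 67.2], 0.85), ([440.0, 198.1, 73.4], 0.49), ([516.7, -177.5, 51.3], 0.38)]
top []
```

```bash
python3 - <<'E'
from h import *
im=cv2.imread("pics/scene9.png");u0,u1,v0,v1=155,225,195,255
f=10
c=cv2.resize(im[v0:v1,u0:u1],None,fx=f,fy=f,interpolation=cv2.INTER_CUBIC)
cv2.imwrite("pics/a9c.png",cv2.convertScaleAbs(c,alpha=1.6,beta=20))
for z in(70,74.5,76,80,84): print(z,((proj("scene",[[571-31,199,z],[571+31,199,z],[571-42.5,188,z],[571+42.5,188,z]])-[u0-.5,v0-.5])*f).round().tolist())
E
```

```text
70 [[478.0, 459.0], [174.0, 384.0], [571.0, 443.0], [157.0, 343.0]]
74.5 [[476.0, 435.0], [171.0, 361.0], [570.0, 419.0], [155.0, 321.0]]
76 [[475.0, 427.0], [170.0, 354.0], [569.0, 411.0], [154.0, 313.0]]
80 [[474.0, 406.0], [168.0, 333.0], [567.0, 390.0], [151.0, 293.0]]
84 [[472.0, 385.0], [166.0, 313.0], [566.0, 369.0], [149.0, 272.0]]
```

View pics/a9c.png

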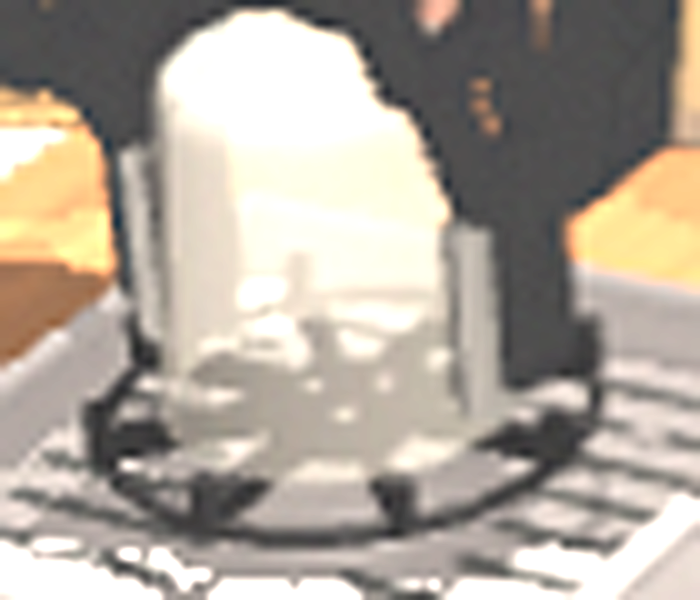

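>>> {"name": "jog_arm", "arguments": {"rows": [[0,0,0,0,0,-0.4,1],[0,0,0,0,0,-0.8,1],[0,0,0,0,0,-0.9,1],[0,0,0,0,0,-0.9,1],[0,0,0,0,0,-0.9,1],[0,0,0,0,0,-0.8,1],[0,0,0,0,0,-0.3,1],[0,0,0,0,0,0,1]]}}

```text
time_s: 15.7
tcp_pos: [570.7, 188.3, 192.4]
tcp_rot: [-180.0, -0.0, -0.0]
force: [0.3, 0.2, -1.8]
gripper_width: 57.7
```

```bash
python3 snap.py 10
```

```text
15.8 [569.9880303  188.16449223 190.90499799] [ 1.79977594e+02  1.03581402e-01 -1.93989441e-03] [-0.01477151 -0.59609425 -1.82784   ] 57.88248030111459
```

View pics/s10.png

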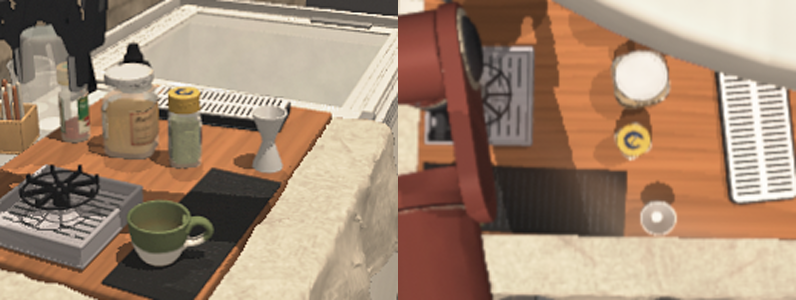

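>>> {"name": "jog_arm", "arguments": {"rows": [[0,0,0,-0.05,0.5,0,1],[0,0,0,-0.08,0.9,0,1],[0,0,0,-0.08,1,0,1],[0,0,0,-0.08,1,0,1],[0,0,0,-0.08,1,0,1],[0,0,0,-0.08,1,0,1],[0,0,0,-0.08,1,0,1],[0,0,0,-0.08,1,0,1]]}}

```text
time_s: 16.8
tcp_pos: [554.6, 1.1, 191.8]
tcp_rot: [180.0, 0.0, -0.1]
force: [0.2, 0.3, -1.0]
gripper_width: 57.9
```

>>> {"name": "jog_arm", "arguments": {"rows": [[0,0,0,-0.08,1,0,1],[0,0,0,-0.08,1,0,1],[0,0,0,-0.08,1,0,1],[0,0,0,-0.08,1,0,1],[0,0,0,-0.08,1,0,1],[0,0,0,-0.08,1,0,1],[0,0,0,-0.08,0.8,0,1],[0,0,0,-0.08,0.35,0,1]]}}

```text
time_s: 17.8
tcp_pos: [538.7, -177.0, 191.9]
tcp_rot: [-180.0, 0.0, -0.1]
force: [-1.0, 0.5, -0.6]
gripper_width: 57.8
```

```bash
python3 snap.py 11
```

```text
17.9 [ 538.86459971 -176.25482873  191.90631421] [-1.79987889e+02  1.67128135e-02 -7.90939252e-02] [-0.39891601  0.06705272 -0.8693077 ] 57.96600584441414
```

View pics/s11.png

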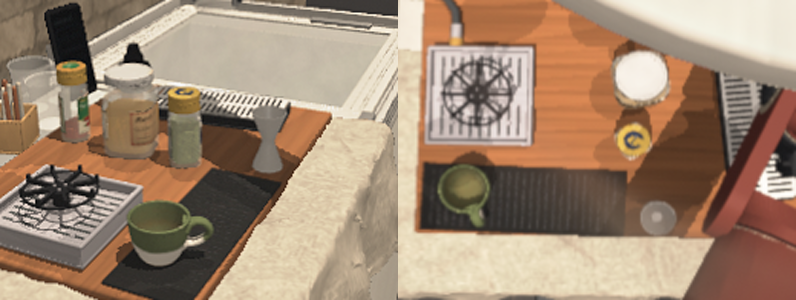

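>>> {"name": "jog_arm", "arguments": {"rows": [[0,0,0,0.08,0,0.6,1],[0,0,0,0,0,0.9,1],[0,0,0,0,0,0.9,1],[0,0,0,0,0,0.9,1],[0,0,0,0,0,0.5,1],[0,0,0,0,0,0.2,1],[0,0,0,0,0,0,1]]}}

```text
time_s: 18.77
tcp_pos: [541.5, -175.3, 92.1]
tcp_rot: [180.0, -0.0, 0.0]
force: [1.1, 0.6, 0.1]
gripper_width: 58.0
```

```bash
python3 snap.py 12;  python3 - <<'E'
from h import *
im=cv2.imread("pics/scene12.png");u0,u1,v0,v1=230,350,110,210
c=cv2.resize(im[v0:v1,u0:u1],None,fx=6,fy=6,interpolation=cv2.INTER_CUBIC)
for q,col in((cyl(540.5,-176,[(92,31),(155,27)]),(0,255,0)),(cyl(540.5,-176,[(48,31)]),(0,0,255))):
    for p in proj("scene",q): cv2.circle(c,tuple(np.round((p-[u0-.5,v0-.5])*6-.5).astype(int)),1,col,-1)
cv2.imwrite("pics/a12.png",c)
E
```

```text
18.875 [ 541.99520534 -175.66418957   93.06606051] [ 1.79958858e+02 -9.05027388e-02  8.17440634e-03] [-0.31251966  0.3092979  -1.14371878] 57.84145910119783
```

View pics/a12.png

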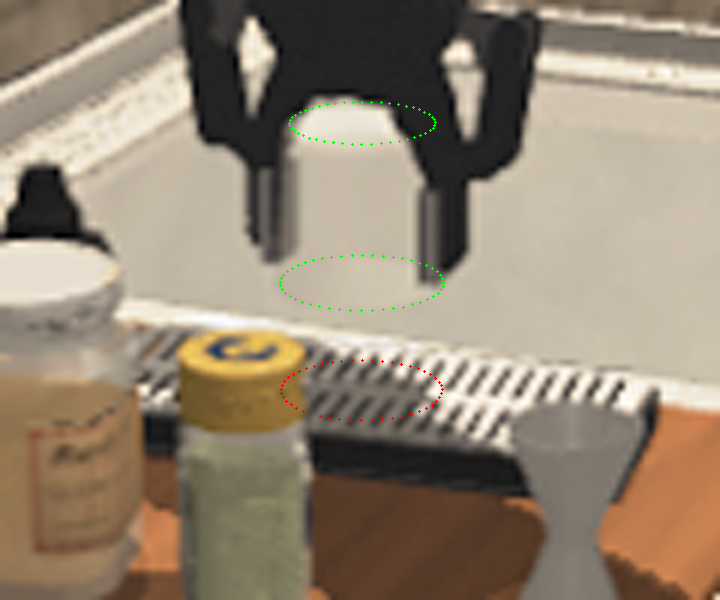

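View pics/s12.png

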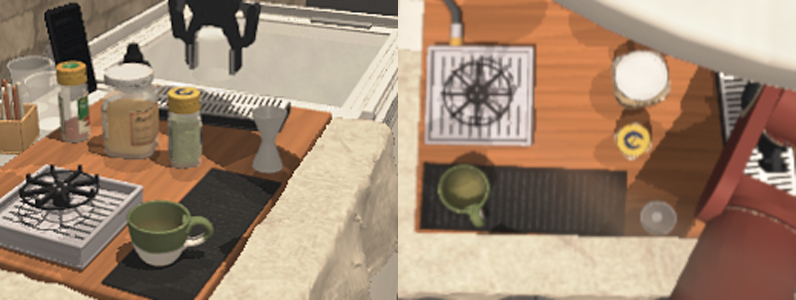

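>>> {"name": "jog_arm", "arguments": {"rows": [[0,0,0,-0.03,0.02,0.5,1],[0,0,0,0,0,0.4,1],[0,0,0,0,0,0.2,1],[0,0,0,0,0,0,1],[0,0,0,0,0,0,1]]}}

```text
time_s: 19.5
tcp_pos: [540.8, -176.0, 64.8]
tcp_rot: [180.0, -0.0, -0.0]
force: [-0.1, -0.3, -0.9]
gripper_width: 57.9
```

```bash
python3 snap.py 13;  python3 - <<'E'
from h import *
im=cv2.imread("pics/scene13.png");u0,u1,v0,v1=230,350,110,210
c=cv2.resize(im[v0:v1,u0:u1],None,fx=6,fy=6,interpolation=cv2.INTER_CUBIC)
cv2.imwrite("pics/a13.png",c)
im=cv2.imread("pics/top13.png")[150:260,270:350]
cv2.imwrite("pics/b13.png",cv2.resize(im,None,fx=5,fy=5,interpolation=cv2.INTER_CUBIC))
E
```

```text
19.6 [ 540.90373294 -176.09102481   64.99072318] [ 1.79978545e+02 -4.30888521e-02  1.52364003e-03] [-0.12750596  0.65447233 -0.77273697] 57.57898056772117
```

View pics/a13.png

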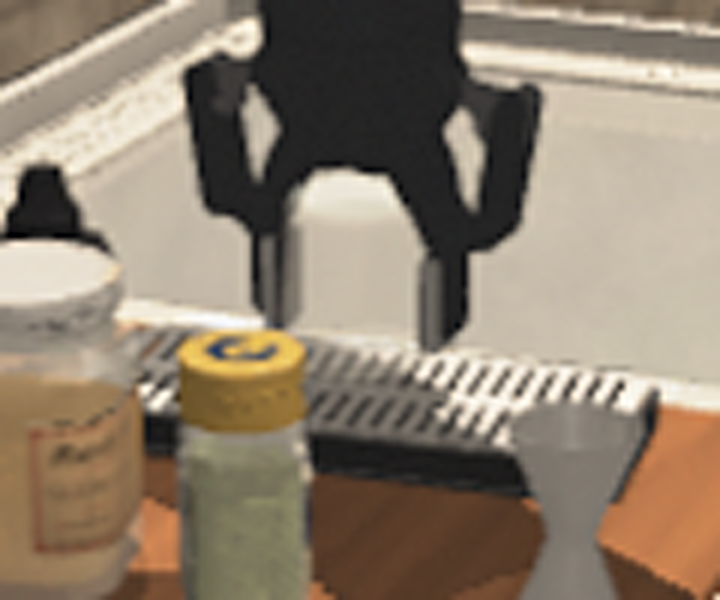

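View pics/b13.png

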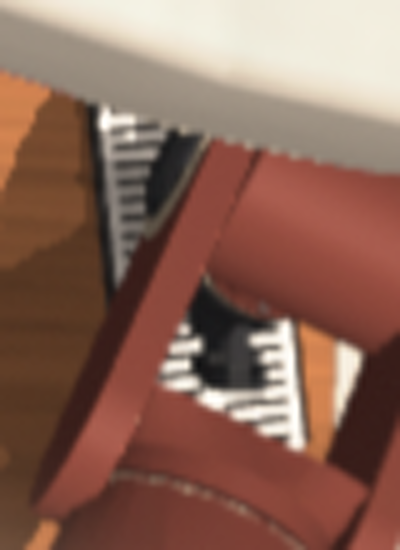

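```bash
python3 - <<'E'
from h import *
a=np.radians(7.03);e=np.array([np.cos(a),np.sin(a)]);n=np.array([-e[1],e[0]]);c=np.array([540,-177.5])
print("pred near-right corner",c-109*e-47*n,"near-left",c-109*e+47*n)
for p in((657,392),): 
    uv=np.array(p)/6+[229.5,109.5]; print(uv,back("scene",[uv,uv+[1.6,0]],48)[:, :2])
print("grip_mid bias: pads", proj("scene",[[540.9-29,-176+11,72],[540.9+29,-176+11,72]]).round(1), (np.array([[420,345],[288,325]])/6+[229.5,109.5]).round(1))
arm.camera("scene");arm.camera("top")
for o in("drip_tray","grille_mid"):
  for n in("scene","top"):
    L=arm.masks_of(o,n)
    for d in L[:1]: v,u=np.nonzero(d["pixels"]);print(o,n,d["p"],u.min(),u.max(),v.min(),v.max())
E
```

```text
pred near-right corner [ 437.57172372 -237.4870671 ] near-left [ 426.0671556  -144.19373983]
[339.         174.83333333] [[ 435.33608236 -218.02666055]
 [ 431.9571264  -219.46702656]]
grip_mid bias: pads [[299.6 168.1]
 [276.2 164.6]] [[299.5 167. ]
 [277.5 163.7]]
drip_tray scene 0.75 253 339 164 192
drip_tray top 0.81 287 331 172 238
grille_mid scene 0.79 253 338 163 192
grille_mid top 0.69 287 332 171 238
```

```bash
python3 - <<'E'
from h import *
a=np.radians(7.03);e=np.array([np.cos(a),np.sin(a)]);n=np.array([-e[1],e[0]]);c=np.array([540,-177.5])
t=back("scene",[[285,181.5],[313,184]],48)[:,:2]; b=back("scene",[[285,188.7],[316,192.5]],30)[:,:2]
print(t,(t-c)@n,b,(b-c)@n)
# slot-row midstrip in n3: (u,v) centre strip between slot rows ~ 
m=back("scene",[[290,174.3],[310,177.0]],48)[:,:2]; print(m,(m-c)@n)
# known: rim of glass at first (top est 425.3,62.4) ; pan corner check
E
```

```text
[[ 534.04250498 -133.0732064 ]
 [ 471.65970032 -144.28569729]] [44.82193406 41.32870687] [[ 534.4084224  -133.86000946]
 [ 463.23117762 -141.71647332]] [43.99626176 44.9101746 ]
[[ 540.3907331  -176.9489248 ]
 [ 492.03522729 -179.64026854]] [0.49911088 3.74618321]
```

>>> {"name": "jog_arm", "arguments": {"rows": [[0,0,0,0,0.04,0,1],[0,0,0,0,0,0,1],[0,0,0,0,0,0,1],[0,0,0,0,0,0,1]]}}

```text
time_s: 20.4
tcp_pos: [540.6, -176.9, 64.5]
tcp_rot: [-180.0, -0.0, -0.0]
force: [-0.2, -0.5, -0.5]
gripper_width: 58.0
```

```bash
python3 snap.py 14
```

```text
20.5 [ 540.55551622 -176.92681634   64.54734423] [1.79998414e+02 6.43547300e-04 2.21748702e-03] [-0.0981878   0.28620983 -0.91778146] 57.99467007204194
```

View pics/s14.png

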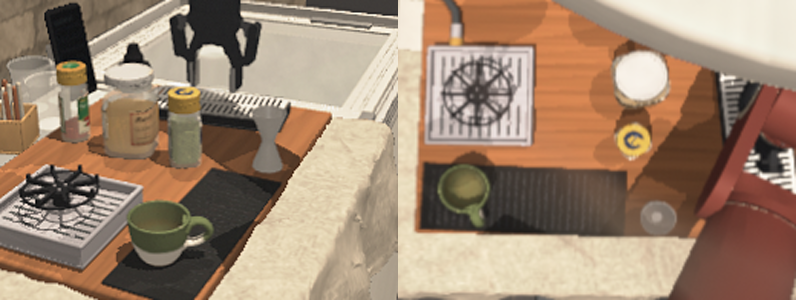

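The picture shows the glass held above the grille, the star up, and the cup, jars and jigger where they were at the start.

```bash
python3 -c "
from cell import arm
print(arm.sign_off())"
```

```text
the job is handed in; nothing more can be done
None
```

I rinsed the glass, carried it over the jars and handed in at 20.5 s, with the glass still held over the drip tray. No verdict was reported.

- **Grasp:** My first grip measured 55.9 mm and looked too high on the sides, so I let go and gripped about 10 mm lower. The gripper read about 58 mm from then on, not the 62 mm given for the glass. I put this down to give in the fingers; nothing slipped during lifting or pressing.
- **Rinse:** I pressed the glass onto the star at about (571, 188) mm and held it down for about 1.5 s with 13–15 N of upward force, after a peak of 21 N. Pictures showed the star down and the glass about 1–3 mm off its centre. There was also an unexplained sideways force of about 7 N while pressed. The fingertips looked about 3.5 mm clear of the studs.
- **Carry:** The mouth was at about 190 mm as it passed over the jars, whose tops are at 140 mm.
- **Final pose:** The tool is at (540.6, −176.9, 64.5) mm, level and still, with no contact force on it. The mouth is about 16–17 mm above the grille and my estimate puts it within 5 mm of the middle.
- **Surroundings:** In the last pictures the star was up, and the cup, jars and jigger stood where they were. The tray also looked unmoved. I did not check the flask closely.

**Checks that disagreed:** The two cameras differed by 3–6 mm on some positions. One picture check of the tray's corner was about 18 mm off sideways, probably because the corner is rounded and seen at a shallow angle. The tray's long edge and the grille's midline agreed with my estimate to within 2–6 mm. The rim itself was hard to see in the last pictures, so its height comes from the tool position and the earlier contacts with the mat and star.

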